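Shut and lock the sharpener's shavings bin

TASK

The shavings bin of the desk sharpener is tilted out. Push it fully shut, then set a fingertip in the slot of the quarter-turn fastener on top and turn it counter-clockwise (seen from above) as far as it goes, so that its tongue hooks in front of the lug on the bin and locks it. It is all fingertip work, nothing needs grasping: leave the pencil box, the bowl and the jar where they stand, and finish with the hand clear.

Things in the scene. Friction and masses are not known exactly. Their poses are not given: they have to be found in the camera images.
- sharpener: Yellow plastic crank sharpener screwed to the desk (cannot move), about 190 mm deep, 130 mm wide, flat top 95 mm above the desk. Origin on the desk under the fastener's axis; x points from the bin's front to the back, y to the left (facing the bin), z up. The shut bin's outer face is the plane x = -63 mm.
- cutter_head (a point): Centre of the raised cutter head (cylinder along y, radius 28 mm, 105 mm above the desk) at the back of the sharpener, 95 mm behind the fastener's axis. Its pencil port reaches to y = -66 mm, its crank to y = +104 mm.
- fastener_axis (a point): Where the fastener's upright turning axis meets the flat top of the housing, 95 mm above the desk. Does not move; same axes as the sharpener.
- bin (a joint): Tilt of the shavings bin, rad: 0 fully shut (upright), grows to 0.6 as its top leans out to the sharpener's -x. Hinged along the sharpener's y at x = -58 mm, 8 mm above the desk. Stiff hinge: it stays where it is left; pushing at the top takes about 2 to 4 N.
- bin_face (a point): Middle of the bin's outer face (a flat yellow front plate 130 mm wide, 86 mm high, 6 mm thick), 25 mm below its upper edge; it moves with the bin; 69 mm above the desk when shut. A lug 16 mm wide stands 12 mm up from the middle of the upper edge.
- cam (a joint): Turn of the fastener, rad: 0 unlocked (tongue to the sharpener's +y, slot to its -y), grows counter-clockwise seen from above to 1.571, its stop, locked (tongue to -x, hooked in front of the bin's lug; slot to +x). Stays where it is left; takes about 3 N at the slot. If the bin is ajar the tongue strikes the lug and cannot pass.
- slot_floor (a point): Floor of the fastener's finger slot, 28 mm from the turning axis, turning with it. The fastener is a grey disc 100 mm across with a steel tongue reaching 77 mm out. The slot, 30 mm wide, runs radially from 46 mm out on the side away from the tongue to 8 mm past the axis. Floor 101 mm above the desk, rim 16 mm above the floor. x points across the slot, y along it to the axis.
- slot: The inner walls of that slot, part of the fastener, 13 mm high; the origin lies on the fastener's axis at the housing's top.
- pencil_box: Closed red plastic pencil box, 182 x 67 x 32 mm, long side along its x, loose; origin under its centre. Bystander.
- crayon_bowl: White ceramic bowl with crayons, 116 mm across, 45 mm high (crayons to about 65 mm), loose; origin under its centre. Bystander.
- glass_jar: Small closed glass jar, 58 mm across, 85 mm high, loose; origin under its centre. Bystander.

How it is judged:
On the way, in this order (a step that is already met when the one before it is completed fails the run):
1. the bin is pushed shut while the fastener is still unlocked (value of joint bin below 0.05 rad and value of joint cam below 0.6 rad), for 0.2 s.
2. a fingertip in the slot bears on the slot's inner wall, the fastener not yet locked (contact force between the fingers and slot above 0.3 N and value of joint cam below 1.3 rad), for 0.1 s.
3. the fastener is turned to its locked end (value of joint cam above 1.42 rad and value of joint bin below 0.06 rad), for 0.2 s.
At the end, for the whole second after the job is handed in: The fastener stands within 0.15 rad of its locked stop (above 1.42 rad) with the bin shut (below 0.06 rad), and the pencil box, bowl and jar are within 20 mm of where they stood (all of step 3 and distance of each of pencil_box, crayon_bowl, glass_jar from where it was at the start of the episode below 0.02 m); the robot touches nothing.
It fails at once if the pencil box is lifted, tipped or shifted by more than 20 mm (distance of pencil_box from where it was at the start of the episode above 0.02 m or angle between pencil_box's own z axis and vertical above 0.3 rad).
It fails at once if the crayon bowl is lifted, tipped or shifted by more than 20 mm (distance of crayon_bowl from where it was at the start of the episode above 0.02 m or angle between crayon_bowl's own z axis and vertical above 0.3 rad).
It fails at once if the glass jar is lifted, tipped or shifted by more than 20 mm (distance of glass_jar from where it was at the start of the episode above 0.02 m or angle between glass_jar's own z axis and vertical above 0.3 rad).
It also fails if it takes over 53 s, if anything falls off the work surface, if the arm or the gripper's body presses on something with over 40 N, if the wrist force passes 120 N, or if a joint passes its speed limit or range.

ROBOT

A 7-joint arm with a two-finger parallel gripper is mounted at the origin on the work surface. World frame = base frame: x ahead of the robot, y to its left, z up, the work surface at z = 0. Lengths are in m, angles in rad, forces in N, time in s.
With the tool pointing down it reaches from about 0.35 to 0.9 m from the base axis. Payload 19.9 kg.
Tool frame: the origin (TCP) lies between the finger pads; the fingertips stand 22 mm ahead of it and the grasp point (between the pads) lies 3 mm ahead of it; z points along the fingers, y is the line along which they close (so a half turn about z gives the same grasp; the last joint's range is limited). The gripper opens to 94 mm and grips with 3 to 60 N. Pads are 16 mm wide; open, the fingers measure 119 mm over their backs; the gripper's body (75 mm by 177 mm) begins 78 mm behind the grasp point.
Start: joints at [-1.163, 0.417, -0.01, 1.614, 0.005, 1.111, -0.053], TCP at [0.271, 0.563, 0.227] pointing down, gripper open.
Joint ranges: [-2.81, 2.81], [-0.39, 2.02], [-1.27, 1.25], [0.06, 2.57], [-1.19, 4.33], [0.19, 2], [-2.82, 2.82]. Speed limits (rad/s): [1.89, 1.89, 2.39, 2.39, 3.01, 3.01, 3.01].

INTERFACE

Orientations are given as a rotation vector (axis times angle).
In Python, from station import robot gives the robot as it stands.
- The arm moves only by the tool servo_tool, never from a script. Its argument "targets" is a list of rows, each a list of 7 numbers: the shift along the tool's x, y, z in m, then the turn, a rotation vector about the tool's x, y, z in rad, then the finger opening in m, from 0 to 0.094. A call has 1 to 20 rows; each row is the pose to reach, as a shift and turn from the pose commanded when the call began, along the tool's axes at that moment; what a row does not reach only later rows make up. A row lasts 1/10 s, in which the tool goes at most 50 mm and 8.59 degrees, less where a joint would pass 70% of its speed; a pose out of reach is approached as far as the arm can. A call with a gripper value outside its range is refused whole. The fingers move at their own pace and stop on an object; "force" is the grip in N (left out, the last holds). Time passes only in rows, so rows that repeat a pose let the fingers close. It gives the time, the measured TCP pose, the force, the opening and the grip force at its end, in the units of the state.
- robot.sense(): the state, without advancing time (a new reading comes with each control period).
- robot.grab_frame(name): name is "scene" or "side" or "wrist"; returns a dict with "color" (400x640x3 uint8, red, green, blue), "K" (3x3 intrinsics, pixels), "rvec" (rotation vector, rad) and "tvec" (3), from world to camera coordinates, as OpenCV has them; the wrist camera has in their place "T_tool_cam" (4x4, takes a point from camera to tool coordinates, whose origin is the TCP and whose axes are the flange's). Camera axes: x right, y down, z forward; pixel columns grow to the right and rows downward; lengths in m; the calibration is good to about 2 mm. A picture is of the moment at which its call begins: read the wrist's pose just before it. There is no depth.
- robot.close_job(): hands the job in; it is judged then, once.
The state is a dict: "time_s": time; "joints": joint angles; "joint_vel": joint speeds; "tau": joint torques, N m; "tcp_pos": TCP position; "eef_rot": TCP orientation; "contact_force": force on the tool from outside, world axes, zero at the start; "torque": the same for the moment, N m; "gripper_width": finger opening in m; "gripper_force": force on a finger pad.
Only numpy, scipy, OpenCV 4.12 (cv2) and the standard library are available. Lean on these libraries where they do the work, as an engineer would, in place of code of your own. Each camera call takes 0.05 s, during which the arm holds its last target. There are 200 camera calls.

## Working session

There is one attempt and no reset: what is moved stays moved. The work goes in short steps, Python scripts to look and compute and a tool call to move; the robot and the scene stay as the last step left them, time stands still between calls to the robot, and variables do not carry over. Pictures are saved under pics/ and viewed, at most 10 in all, crops included, and the job is handed in when it is done.

Besides the shell and the picture viewer there is one more tool, called after "Request:" by a JSON object that holds its "name" and its "arguments". servo_tool: Moves the arm, as the interface text tells. Its arguments: {"type":"object","properties":{"targets":{"type":"array","items":{"type":"array","items":{"type":"number"}}},"force":{"type":"number"}},"required":["targets"]}

```bash
mkdir -p pics; ls; python3 - <<'E'
from station import robot
import cv2, pickle, numpy as np
s=robot.sense(); print(s)
for n in("scene","side","wrist"):
    f=robot.grab_frame(n); pickle.dump(f,open(f"pics/{n}0.pkl","wb"))
    cv2.imwrite(f"pics/{n}0.png",f["color"][:,:,::-1])
    print(n,{k:np.round(v,4).tolist() for k,v in f.items() if k!="color"})
E
```

```text
pics
{'time_s': 0.0, 'joints': array([-1.16349349,  0.41798082, -0.01028406,  1.61421416,  0.0047276 ,
        1.11067605, -0.05297808]), 'joint_vel': array([-1.13573896e-03, -2.17543273e-03,  1.77212395e-05,  7.24580496e-04,
        2.49245921e-04, -4.27404353e-04,  7.78767166e-04]), 'tau': array([ 3.29793756e-04, -8.51257038e+01,  6.39134198e-01, -4.25987828e+01,
       -4.88396524e-02,  1.85707142e-02,  1.88213467e-04]), 'tcp_pos': array([0.27104816, 0.56276096, 0.22680428]), 'eef_rot': array([-6.99002517e-01, -3.06268121e+00,  1.95725580e-03]), 'contact_force': array([-0.11796514, -0.22228787, -1.13687872]), 'torque': array([-0.00564817, -0.03352855, -0.03353303]), 'gripper_force': 0.0, 'gripper_width': 0.09382638961529939}
scene {'K': [[383.5145, 0.0, 320.9098], [0.0, 383.5145, 198.4172], [0.0, 0.0, 1.0]], 'rvec': [1.1015, 2.6237, -0.7007], 'tvec': [0.3909, -0.3578, 1.1171]}
side {'K': [[366.4397, 0.0, 318.4223], [0.0, 366.4397, 199.8804], [0.0, 0.0, 1.0]], 'rvec': [0.2653, -2.7167, 1.343], 'tvec': [0.627, 0.1015, 0.893]}
wrist {'K': [[295.3627, 0.0, 315.9874], [0.0, 295.3627, 200.8887], [0.0, 0.0, 1.0]], 'T_tool_cam': [[-0.0002, -0.9608, -0.2773, 0.0802], [1.0, -0.0003, 0.0003, -0.0], [-0.0004, -0.2773, 0.9608, -0.1572], [0.0, 0.0, 0.0, 1.0]]}
```

View pics/scene0.png

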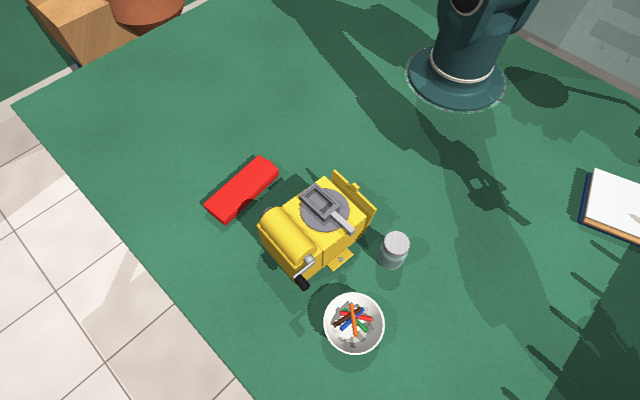

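View pics/side0.png

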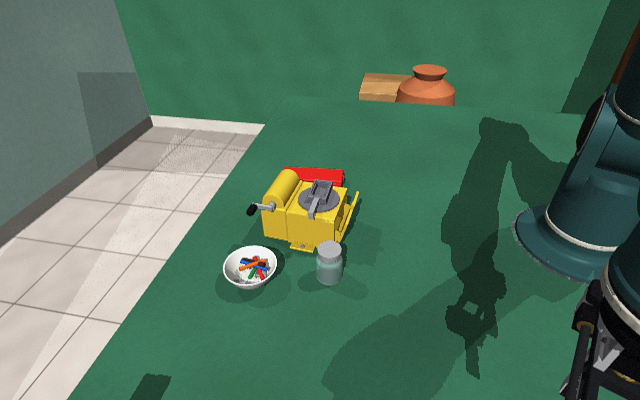

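The scene view shows the sharpener with its grey disc at about (325,208), tongue tip near (351,233), slot towards (315,193), bin tilted out at (355,200). The red box is at (242,188), the bowl at (354,323) and the jar at (396,250). In the side view the disc is at about (320,200), the bin at (350,215), the jar at (329,263) and the bowl at (250,268).

```bash
cat > h.py <<'E'
import numpy as np, cv2, pickle
from scipy.spatial.transform import Rotation as R
def cam(f,s=None):
    if "rvec" in f:
        Rm=cv2.Rodrigues(np.array(f["rvec"],float))[0]; return Rm.T,-Rm.T@np.ravel(f["tvec"])
    T=np.array(f["T_tool_cam"]); Rt=R.from_rotvec(s["eef_rot"]).as_matrix()
    return Rt@T[:3,:3], Rt@T[:3,3]+s["tcp_pos"]
def ray(f,px,s=None):
    A,c=cam(f,s); d=A@np.linalg.inv(f["K"])@np.array([px[0],px[1],1.]); return c,d/np.linalg.norm(d)
def onz(f,px,z,s=None):
    c,d=ray(f,px,s); return c+d*(z-c[2])/d[2]
def tri(*rays):
    M=sum(np.eye(3)-np.outer(d,d) for c,d in rays); b=sum((np.eye(3)-np.outer(d,d))@c for c,d in rays)
    return np.linalg.solve(M,b)
def proj(f,p,s=None):
    A,c=cam(f,s); q=A.T@(np.asarray(p)-c); q=f["K"]@q; return q[:2]/q[2]
E
python3 - <<'E'
from h import *
a=pickle.load(open("pics/scene0.pkl","rb"));b=pickle.load(open("pics/side0.pkl","rb"))
P=lambda n,v:print(n,np.round(v,4))
P("disc tri",tri(ray(a,(325,209)),ray(b,(320,200))))
P("disc@.11",onz(a,(325,209),.11));P("side",onz(b,(320,200),.11))
P("tongue",onz(a,(351,233),.115))
P("jar top",onz(a,(397,241),.085));P("jar side",onz(b,(329,248),.085))
P("bowl",onz(a,(354,322),.045))
hsv=cv2.cvtColor(a["color"],cv2.COLOR_RGB2HSV)
m=cv2.inRange(hsv,(0,180,120),(4,255,255)); n,l,st,c=cv2.connectedComponentsWithStats(m); i=1+st[1:,4].argmax();P("box",onz(a,c[i],.032)); print(c[i],st[i])
for n,f,o in(("sa",a,(240,140)),("sb",b,(240,150))):
    x,y=o; im=f["color"][y:y+133,x:x+160,::-1]
    if n=="sa": A=im
    else: B=im
cv2.imwrite("pics/crop.png",cv2.resize(np.hstack([A,B]),None,fx=2.5,fy=2.5,interpolation=cv2.INTER_CUBIC))
E
```

```text
disc tri [0.6211 0.0705 0.0925]
disc@.11 [0.6289 0.0774 0.11  ]
side [0.616  0.0921 0.11  ]
tongue [0.6336 0.151  0.115 ]
jar top [0.5705 0.2199 0.085 ]
jar side [0.5718 0.2188 0.085 ]
bowl [0.7379 0.26   0.045 ]
box [ 0.6941 -0.1246  0.032 ]
[241.17769719 188.68540345] [ 203  155   75   70 2206]
```

View pics/crop.png

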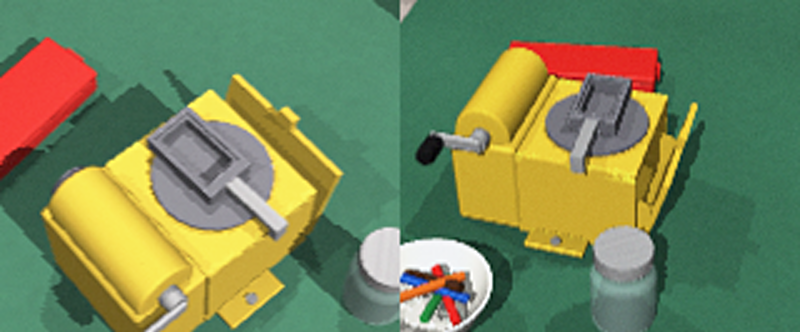

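The crop confirms that the cam is unlocked: the tongue points to +y and the slot is towards -y. The bin is tilted out towards the robot. In the scene frame the disc centre is at about (325,210), in the side frame about (319,199.5). I'll move in front of and above it, turn the fingers along the slot, close them, and look with the wrist camera.

Request:
{"name": "servo_tool", "arguments": {"targets": [[-0.021,-0.017,0,0,0,0.139,0],[-0.042,-0.034,0,0,0,0.278,0],[-0.062,-0.05,0,0,0,0.416,0],[-0.083,-0.067,0,0,0,0.555,0],[-0.104,-0.084,0,0,0,0.694,0],[-0.125,-0.101,0,0,0,0.833,0],[-0.146,-0.118,0,0,0,0.971,0],[-0.166,-0.134,0,0,0,1.11,0],[-0.187,-0.151,0,0,0,1.249,0],[-0.208,-0.168,0,0,0,1.388,0],[-0.229,-0.185,0,0,0,1.526,0],[-0.25,-0.202,0,0,0,1.665,0],[-0.27,-0.218,0,0,0,1.804,0],[-0.291,-0.235,0,0,0,1.943,0],[-0.312,-0.252,0,0,0,2.081,0],[-0.333,-0.269,0,0,0,2.22,0],[-0.354,-0.286,0,0,0,2.359,0],[-0.374,-0.302,0,0,0,2.498,0],[-0.395,-0.319,0,0,0,2.636,0],[-0.416,-0.336,0,0,0,2.775,0]]}}

```text
time_s: 2.15
tcp_pos: [0.5004, 0.0789, 0.2275]
eef_rot: [-3.139, 0.138, 0.0]
contact_force: [-0.1, -0.0, 0.3]
gripper_width: 0.0003
gripper_force: 0.0
```

Request:
{"name": "servo_tool", "arguments": {"targets": [[0,0,0,0,0,0,0],[0,0,0,0,0,0,0],[0,0,0,0,0,0,0]]}}

```text
time_s: 2.45
tcp_pos: [0.4998, 0.0808, 0.2273]
eef_rot: [-3.139, 0.125, 0.001]
contact_force: [-0.0, 0.7, -1.0]
gripper_width: 0.0001
gripper_force: 0.0
```

```bash
python3 - <<'E'
from station import robot
from h import *
s=robot.sense(); f=robot.grab_frame("wrist"); pickle.dump((s,f),open("pics/w1.pkl","wb"))
cv2.imwrite("pics/w1.png",f["color"][:,:,::-1])
print(s["time_s"],s["tcp_pos"],s["joints"],s["gripper_width"],s["contact_force"])
print(R.from_rotvec(s["eef_rot"]).as_matrix().round(3))
E
```

```text
2.45 [0.49982666 0.08080805 0.22731885] [-0.80415472  0.24276741  0.67886513  1.92242667 -0.17658324  1.03602264
 -1.6991875 ] 9.574847992309079e-05 [-0.01081727  0.72673107 -0.98730554]
[[ 0.997 -0.079 -0.   ]
 [-0.079 -0.997  0.   ]
 [-0.    -0.    -1.   ]]
```

View pics/w1.png

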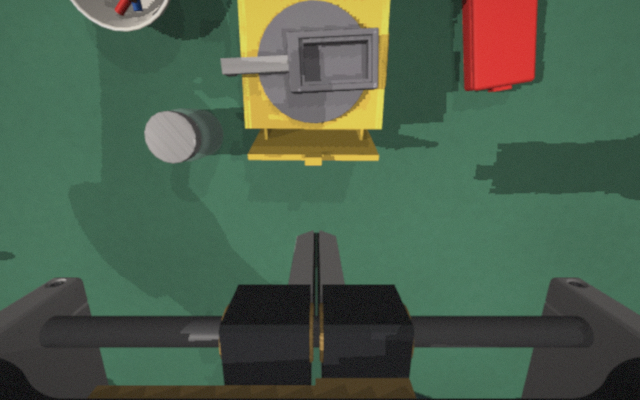

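The wrist view shows the disc centred at about (318,62), the slot interior spanning (303..370, 38..86), the tongue tip at (222,66), the lug at (313,160) and the bin's upper edge from (248,157) to (378,157). The front edge of the housing is on row 129.

```bash
python3 - <<'E'
from h import *
s,f=pickle.load(open("pics/w1.pkl","rb"))
im=f["color"]; hsv=cv2.cvtColor(im,cv2.COLOR_RGB2HSV)
P=lambda n,v:print(n,np.round(v,4))
m=cv2.inRange(hsv,(0,0,40),(180,70,255)); m[:, :215]=0;m[:,400:]=0;m[128:]=0
c=max(cv2.findContours(m,cv2.RETR_EXTERNAL,cv2.CHAIN_APPROX_NONE)[0],key=cv2.contourArea)[:,0]
W=np.array([onz(f,p,.104,s)[:2] for p in c])
# circle boundary: robust fit of r=50mm
from scipy.optimize import least_squares
c0=onz(f,(318,62),.104,s)[:2]
r=least_squares(lambda v:np.linalg.norm(W-v,axis=1)-.05,c0,loss="cauchy",f_scale=.001)
P("axis circ",r.x); 
P("tongue tip",onz(f,(222,66),.115,s)); 
for p in((245,129),(385,129)): P("front edge",onz(f,p,.095,s))
for p in((303,38),(370,35),(370,88),(303,82)): P("slot",onz(f,p,.117,s))
for p in((248,157),(378,157),(313,162)): P("bin edge",onz(f,p,.09,s))
y=cv2.inRange(hsv,(20,150,100),(35,255,255)); 
E
```

```text
axis circ [0.6239 0.0714]
tongue tip [0.6273 0.1496 0.115 ]
front edge [0.5743 0.1426 0.095 ]
front edge [0.5637 0.0096 0.095 ]
slot [0.6425 0.0799 0.117 ]
slot [0.6403 0.0255 0.117 ]
slot [0.6    0.0267 0.117 ]
slot [0.6092 0.0829 0.117 ]
bin edge [0.5471 0.1448 0.09  ]
bin edge [0.5368 0.0158 0.09  ]
bin edge [0.537  0.0807 0.09  ]
```

The axis is at (0.624, 0.0714), the sharpener's yaw is about -4.5°, and the tool is already aligned with it. I'll descend in front of the bin, slightly to the -y side of the lug, then push.

Request:
{"name": "servo_tool", "arguments": {"targets": [[0,0.004,0.025,0,0,0,0],[0,0.008,0.05,0,0,0,0],[0,0.012,0.075,0,0,0,0],[0,0.016,0.1,0,0,0,0],[0,0.02,0.125,0,0,0,0],[0,0.02,0.14,0,0,0,0],[0.006,0.02,0.14,0,0,0,0],[0.012,0.02,0.14,0,0,0,0],[0.018,0.02,0.14,0,0,0,0],[0.023,0.02,0.14,0,0,0,0],[0.028,0.02,0.14,0,0,0,0],[0.033,0.02,0.14,0,0,0,0],[0.038,0.02,0.14,0,0,0,0],[0.042,0.02,0.14,0,0,0,0],[0.046,0.02,0.14,0,0,0,0],[0.048,0.02,0.14,0,0,0,0],[0.048,0.02,0.14,0,0,0,0]]}}

```text
time_s: 4.2
tcp_pos: [0.5467, 0.0559, 0.0874]
eef_rot: [3.139, -0.129, 0.001]
contact_force: [0.4, 0.5, 0.1]
gripper_width: 0.0002
gripper_force: 0.0
```

Request:
{"name": "servo_tool", "arguments": {"targets": [[0.003,0,0,0,0,0,0],[0.006,0,0,0,0,0,0],[0.006,0,0,0,0,0,0]]}}

```text
time_s: 4.5
tcp_pos: [0.5503, 0.0556, 0.0871]
eef_rot: [-3.139, 0.129, 0.008]
contact_force: [-19.0, 1.1, 15.2]
gripper_width: 0.0005
gripper_force: 9.1
```

Request:
{"name": "servo_tool", "arguments": {"targets": [[-0.006,0,0,0,0,0,0],[-0.02,0,0,0,0,0,0],[-0.035,0,0,0,0,0,0],[-0.035,0,-0.035,0,0,0,0],[-0.035,0,-0.07,0,0,0,0],[-0.035,0,-0.105,0,0,0,0],[-0.035,0,-0.12,0,0,0,0],[-0.035,0,-0.12,0,0,0,0],[-0.035,0,-0.12,0,0,0,0]]}}

```text
time_s: 5.4
tcp_pos: [0.5174, 0.0585, 0.2071]
eef_rot: [-3.139, 0.129, -0.0]
contact_force: [-0.7, 1.2, -0.7]
gripper_width: 0.0009
gripper_force: 0.0
```

```bash
cat > snap.py <<'E'
import sys
from station import robot
from h import *
n=sys.argv[1]
s=robot.sense(); f=robot.grab_frame("wrist"); pickle.dump((s,f),open(f"pics/{n}.pkl","wb"))
cv2.imwrite(f"pics/{n}.png",f["color"][:,:,::-1])
print(s["time_s"],s["tcp_pos"],s["joints"],s["contact_force"])
print(R.from_rotvec(s["eef_rot"]).as_matrix().round(3))
a=np.array([.624,.0714,0]); xs=np.array([.997,-.079,0]); ys=np.array([.079,.997,0])
for m,u,v,z in(("axis",0,0,.104),("slot",-.015,-.046,.117),("slot",.015,-.046,.117),("slot",.015,.008,.117),("slot",-.015,.008,.117),("face top",-.063,0,.094),("lug top",-.063,0,.106)):
    print(m,proj(f,a+u*xs+v*ys+[0,0,z],s).round(1))
E
python3 snap.py w2
```

```text
5.4 [0.51739018 0.05853949 0.20711013] [-0.74137186  0.30259077  0.68208154  1.9115461  -0.22483195  1.00365405
 -1.61242982] [-0.71015697  1.1869832  -0.7006926 ]
[[ 0.997 -0.082  0.   ]
 [-0.082 -0.997  0.   ]
 [ 0.    -0.    -1.   ]]
axis [289.7  86. ]
slot [346.6 104.3]
slot [347.6  63.3]
slot [277.3  63.5]
slot [278.8 104.6]
face top [292.5 160.5]
lug top [291.5 162.5]
```

View pics/w2.png

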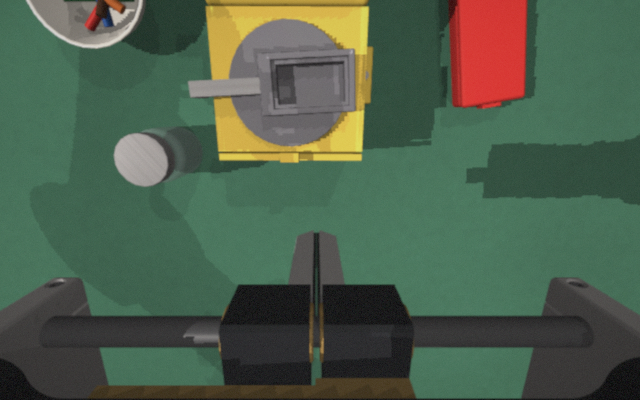

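The bin is flush shut. The slot's inner rim sits at about (272..350, 57..107), within about 2 px of the prediction. I'll move over the slot and lower the closed fingertips into it.

Request:
{"name": "servo_tool", "arguments": {"targets": [[0.025,0.001,0,0,0,0,0],[0.055,0.002,0,0,0,0,0],[0.085,0.003,0,0,0,0,0],[0.107,0.004,0,0,0,0,0],[0.107,0.004,0.02,0,0,0,0],[0.107,0.004,0.04,0,0,0,0],[0.107,0.004,0.055,0,0,0,0],[0.107,0.004,0.055,0,0,0,0],[0.107,0.004,0.055,0,0,0,0]]}}

```text
time_s: 6.35
tcp_pos: [0.6237, 0.0455, 0.1524]
eef_rot: [3.138, -0.129, -0.001]
contact_force: [-0.3, -0.4, 0.9]
gripper_width: 0.0004
gripper_force: 0.0
```

```bash
python3 snap.py w3; python3 - <<'E'
from station import robot
import cv2,numpy as np
a=robot.grab_frame("side")["color"][140:260,240:400,::-1];b=robot.grab_frame("scene")["color"][140:260,240:400,::-1]
cv2.imwrite("pics/c3.png",cv2.resize(np.hstack([b,a]),None,fx=2.5,fy=2.5,interpolation=cv2.INTER_CUBIC))
E
```

```text
6.35 [0.62374575 0.04545905 0.15241133] [-0.56888277  0.56605128  0.61779214  1.69649726 -0.37728726  1.00132918
 -1.47110219] [-0.31219083 -0.4153544   0.9172815 ]
[[ 0.997 -0.082 -0.001]
 [-0.082 -0.997 -0.   ]
 [-0.     0.    -1.   ]]
axis [281.1 232. ]
slot [343.8 258.1]
slot [344.7 218.7]
slot [266.6 219. ]
slot [268.7 258.3]
face top [285.2 297.3]
lug top [283.7 306.2]
```

View pics/w3.png

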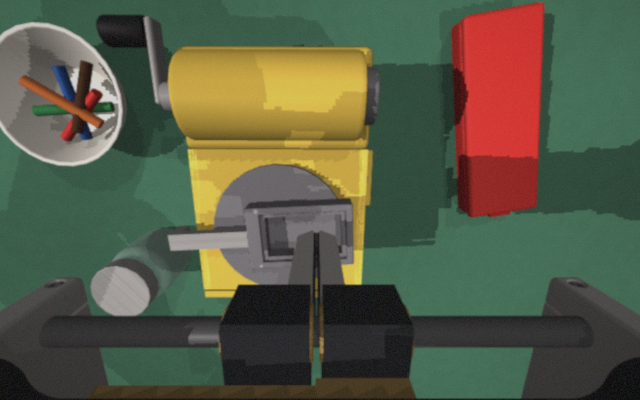

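View pics/c3.png

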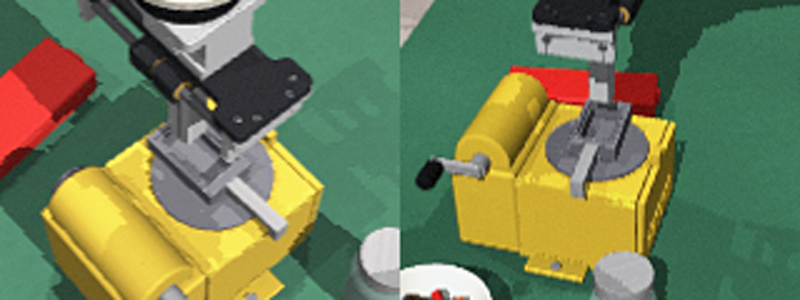

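The fingertip at (317,235) is over the slot, whose interior is about cols 262–345, rows 213–257, and it is centred within about 2 mm. Now I'll lower it in.

Request:
{"name": "servo_tool", "arguments": {"targets": [[0.001,0,0.008,0,0,0,0],[0.001,0,0.014,0,0,0,0],[0.001,0,0.02,0,0,0,0],[0.001,0,0.024,0,0,0,0],[0.001,0,0.024,0,0,0,0]]}}

```text
time_s: 7.0
tcp_pos: [0.6244, 0.0454, 0.1277]
eef_rot: [3.139, -0.129, -0.002]
contact_force: [-0.2, 0.5, 0.2]
gripper_width: 0.0004
gripper_force: 0.0
```

Request:
{"name": "servo_tool", "arguments": {"targets": [[0.005,0,0,0,0,0,0],[0.0095,-0.0008,0,0,0,-0.1,0],[0.012,-0.0019,0,0,0,-0.2,0],[0.0143,-0.0032,0,0,0,-0.3,0],[0.0164,-0.0047,0,0,0,-0.4,0],[0.0184,-0.0065,0,0,0,-0.5,0],[0.0203,-0.0085,0,0,0,-0.6,0]]}}

```text
time_s: 7.7
tcp_pos: [0.6444, 0.0528, 0.1282]
eef_rot: [-3.034, -0.811, 0.006]
contact_force: [-13.6, 0.9, 6.0]
gripper_width: 0.0002
gripper_force: 5.4
```

Request:
{"name": "servo_tool", "arguments": {"targets": [[0.0025,-0.0008,0,0,0,-0.1,0],[0.005,-0.0019,0,0,0,-0.2,0],[0.0073,-0.0032,0,0,0,-0.3,0],[0.0094,-0.0047,0,0,0,-0.4,0],[0.0114,-0.0065,0,0,0,-0.5,0],[0.0133,-0.0085,0,0,0,-0.6,0]]}}

```text
time_s: 8.3
tcp_pos: [0.6526, 0.0656, 0.1283]
eef_rot: [-2.661, -1.67, 0.003]
contact_force: [-4.8, -3.2, -1.2]
gripper_width: 0.0005
gripper_force: 2.3
```

Request:
{"name": "servo_tool", "arguments": {"targets": [[0.0025,-0.0008,0,0,0,-0.1,0],[0.005,-0.0019,0,0,0,-0.2,0],[0.0073,-0.0032,0,0,0,-0.3,0],[0.0088,-0.0042,0,0,0,-0.37,0],[0.01,-0.0048,0,0,0,-0.37,0],[0.01,-0.0048,0,0,0,-0.37,0]]}}

```text
time_s: 8.9
tcp_pos: [0.6532, 0.0766, 0.1286]
eef_rot: [2.315, 2.123, -0.001]
contact_force: [-1.4, -4.4, -0.2]
gripper_width: 0.0005
gripper_force: 2.2
```

Request:
{"name": "servo_tool", "arguments": {"targets": [[0.002,0,0,0,0,0,0],[0.004,0,0,0,0,0,0],[0.004,0,0,0,0,0,0]]}}

```text
time_s: 9.2
tcp_pos: [0.6532, 0.0771, 0.1285]
eef_rot: [2.315, 2.119, -0.006]
contact_force: [-4.3, -18.8, 3.6]
gripper_width: 0.0006
gripper_force: 9.7
```

It's hard against the stop: the force jumped to 19 N with almost no motion. I'll unload, centre in the slot, lift out and look.

Request:
{"name": "servo_tool", "arguments": {"targets": [[0.004,0,0,0,0,0,0],[0,0,0,0,0,0,0],[-0.005,0,0,0,0,0,0],[-0.007,0,-0.01,0,0,0,0],[-0.007,0,-0.03,0,0,0,0],[-0.007,0,-0.06,0,0,0,0],[-0.007,0,-0.1,0,0,0,0],[-0.04,0,-0.12,0,0,0,0],[-0.06,0,-0.12,0,0,0,0],[-0.06,0,-0.12,0,0,0,0],[-0.06,0,-0.12,0,0,0,0]]}}

```text
time_s: 10.3
tcp_pos: [0.6486, 0.0222, 0.2491]
eef_rot: [-2.312, -2.127, -0.001]
contact_force: [-0.4, -0.6, 0.0]
gripper_width: 0.0003
gripper_force: 0.0
```

```bash
python3 snap.py w4|head -1
```

```text
10.3 [0.64860829 0.02215744 0.24911235] [-0.26579397  0.45063236  0.25610654  1.53286707 -0.12064731  1.17286911
```

View pics/w4.png

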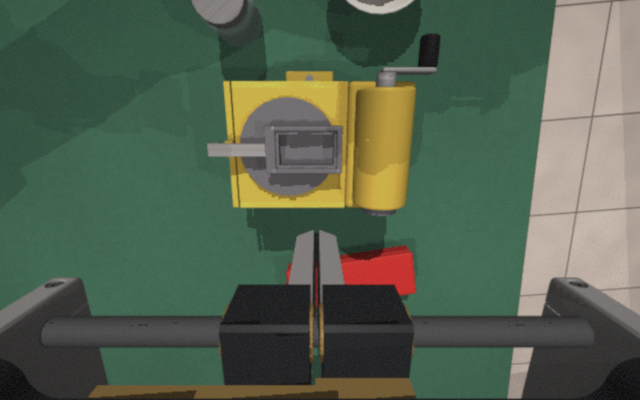

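The tongue, tip at (209,150), is perpendicular to the front edge and past it at the lug. The slot points at the cutter head, the bin is flush and the hand is clear.

```bash
python3 -c "
from station import robot
print(robot.close_job())"
```

```text
the job is handed in; nothing more can be done
None
```

The bin is pushed shut, the fastener is turned to its locked stop with the tongue at the lug, the hand is clear, and the job is handed in at about 10 s; no verdict came back.

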